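Clip the probe thermometer to the pan and set the timer

ROBOT

A 6-joint arm with a two-finger parallel gripper is mounted at the origin on a cart in front of the work surface, level with it; the furniture and walls round the work are solid. World frame = base frame: x ahead of the robot, y to its left, z up, the work surface at z = 0. Lengths are in m, angles in degrees, forces in N, time in s.
With the tool pointing down it reaches from about 0.275 to 0.825 m from the base axis. Payload 5.2 kg.
Tool frame: the origin (TCP) lies midway between the tips of the shut fingers; the grasp point (between the pads) lies 19 mm behind it; z points along the fingers, y is the line along which they close (so a half turn about z gives the same grasp; the last joint's range is limited). The gripper opens to 93 mm and grips with 3 to 60 N. Pads are 15 mm wide; open, the fingers measure 128 mm over their backs; the gripper's body (75 mm by 188 mm) begins 65 mm behind the grasp point.
Start: joints at [-85.417, 14.817, 87.949, -0, 77.235, -11.62], TCP at [0.153, -0.528, 0.219] pointing down, gripper open.
Joint ranges: [-179.93, 179.93], [-52.35, 119.4], [10.71, 147.94], [-69.91, 249.91], [12.55, 155.21], [-178.61, 178.61]. Speed limits (degrees/s): [147.25, 147.25, 180, 180, 180, 180].

INTERFACE

Orientations are given as [roll, pitch, yaw] about the fixed x, y, z axes, in that order (R = Rz(yaw) Ry(pitch) Rx(roll)).
In Python, from rig import manip gives the robot as it stands.
- The arm moves only by the tool carry_out, never from a script. Its argument "series" is a list of rows, each a list of 7 numbers: the turn, a rotation vector about the tool's x, y, z in rad, then the shift along the tool's x, y, z in mm, then the opening, from 0 (shut) to 1 (fully open). In form: [[wx, wy, wz, tx, ty, tz, hand], ...]. A call has 1 to 12 rows; each row is the pose to reach, as a shift and turn from the pose commanded when the call began, along the tool's axes at that moment; what a row does not reach only later rows make up. A row lasts 1/12 s, in which the tool goes at most 41.7 mm and 7.16 degrees, less where a joint would pass 70% of its speed; a pose out of reach is approached as far as the arm can. A call with a gripper value outside its range is refused whole. The fingers move at their own pace and stop on an object; the grip force is fixed at half the most. Time passes only in rows, so rows that repeat a pose let the fingers close. It gives the time, the measured TCP pose, the force, the opening and the grip force at its end, in the units of the state.
- manip.get_state(): the state, without advancing time (a new reading comes with each control period).
- manip.grab_frame(name): name is "scene" or "top"; returns the picture (480x640x3 uint8, red, green, blue); there is no depth.
- manip.camera_model(name): a dict with "vertical_fov" (degrees; the focal length in pixels is half the picture's height over the tangent of half this angle, whatever the lens; pixels are square), "cx", "cy" (the principal point, pixels), "rvec" (rotation vector, rad) and "tvec" (3), from world to camera coordinates, as OpenCV has them. Camera axes: x right, y down, z forward; pixel columns grow to the right and rows downward; lengths in m; the calibration is good to about 2 mm. A picture is of the moment at which its call begins. camera_model takes no time and is no camera call.
- manip.hand_in(): hands the job in; it is judged then, once.
Trained networks look in the newest picture that a camera, given by its name, has taken for a name from the list of things; names that differ only in an ending like _2 or _b are one class to them, and where a whole thing is asked for, a point or a joint stands for the part that bears it (a point fixed in the world has none). Each returns a list of dicts, best first, with "score" (0 to 1); they miss things now and then, are a little off and sometimes report something else, mostly with a low value. They report only what shows in the picture. A call takes as long as a camera call.
- manip.boxes_of(camera, thing): "centre" ([x, y, z] in m, in world coordinates, good to about 4 mm: the middle of the surface that is visible of it).
The state is a dict: "time_s": time; "q": joint angles; "qvel": joint speeds; "effort": joint torques, N m; "tcp_pos": TCP position; "orientation": TCP orientation; "wrist_force": force on the tool from outside, world axes, zero at the start; "wrist_torque": the same for the moment, N m; "opening": finger opening in m; "grasp_force": force on a finger pad.
Only numpy, scipy, OpenCV 4.12 (cv2) and the standard library are available. Lean on these libraries where they do the work, as an engineer would, in place of code of your own. Each camera call takes 0.05 s, during which the arm holds its last target. There are 200 camera calls.

TASK

Get the pan ready for a timed poach. Squeeze the sprung clip that carries the dial thermometer, lift it off the stand, push it well down over the middle of the pan's long wall nearest the robot, upright and square to the wall with its probe hanging inside the pan, and let it close on the wall. Then wind the kitchen timer past 15 minutes and, from there, turn it back to 10 minutes; leave the plain clip, the lemon, the salt shaker and the garlic where they are.

Things in the scene. Friction and masses are not known exactly. Their poses are not given: they have to be found in the camera images.
- probe_clip_grip (a point): Where to grip the steel spring clip with the dial thermometer: between its two upright grip plates, 22 mm above the hinge, 14 mm below their tops. Plates 24 mm wide (y, along the hinge). z up; x points from the sprung lever to the dial. Squeeze along x, about 13 N. Outer face of the back plate at x = +9 mm; that of the lever at about -21 mm (top end -25) when parked, -9 mm when fully squeezed.
- probe_clip_jaw (a point): Point in the jaws, 46 mm below the grip point, axes the same; at mid-height of the 18 mm tall rubber pads. Closed on a 5 mm wall it lies on the wall's mid-plane. The back plate and its pad (face at x = +2.5 mm) stay straight; only the lever turns: squeezed, its pad is 10 (top) to 17 mm (tip) to -x, so the wall has room between. The wall's top is 14 mm above this point when parked; 20 mm at most.
- probe_tip (a point): Lower end of the thermometer's thin probe: 84 mm below the grip point and 28 mm to its +x side. The probe hangs under a round dial, 34 mm across, fixed behind the back plate; the dial's face is 37 mm below the grip point. Clip and thermometer together weigh about 70 g.
- probe_clip_lever (a joint): Opening of the thermometer clip's sprung lever, rad: 0 jaws shut on nothing, 0.2 closed on a 5 mm wall, 0.7 fully squeezed (stop).
- plain_clip_grip (a point): The same point of a plain spring clip of the same shape and size but without dial or probe, parked on the same stand 76 mm beside the other; either may be on the left. It stays where it is.
- stand_top (a point): Middle of the top edge of the stand's upright steel strip (5 mm thick in x, 160 mm long in y, top 83 mm above the worktop) on a fixed wooden foot 90 x 180 mm, 10 mm high. z up. Both clips sit astride this strip, jaws down, the dial on its +x side (away from the robot).
- pan_wall (a point): Middle of the top edge, at mid-thickness, of the long wall nearest the robot of a fixed, empty, deep steel pan (150 x 240 mm, 90 mm high, walls 5 mm thick, loop handles on the short ends). x points across the wall into the pan, y along the wall, z up. The floor inside is 85 mm below the rim.
- timer_bar (a point): Centre of the grip bar on top of the kitchen timer (grey top, white base fixed to the worktop, 62 mm across, 51 mm high). The bar is 8 mm thick, 44 mm long, 10 mm high (5 mm above and below this point), on a disc 60 mm across that turns with it. Axes turn with the dial: y along the bar, x across it, z up.
- timer_dial (a joint): Angle of the timer's dial, rad; grows counter-clockwise seen from above (winding up), 6 degrees (0.1047 rad) a minute: 0 minutes = 0, 10 = 1.047, 15 = 1.571. Starts between 1 and 5 minutes and stays where it is left. At 0 the bar lies along world y (left to right before the robot).
- lemon_c (a point): Centre of a lemon, 78 x 55 x 56 mm, a bystander.
- salt_c (a point): Centre of a salt shaker, 44 mm across, 90 mm high, a bystander.
- garlic_c (a point): Centre of a garlic bulb, 60 mm, a bystander.

How it is judged (in metres and radians):
On the way, in this order (a step that is already met when the one before it is completed fails the run):
1. the thermometer clip is squeezed open and lifted clear of the stand (value of joint probe_clip_lever above 0.35 rad and z of probe_clip_jaw in the frame of stand_top above 0.012 m), for 0.1 s.
2. the thermometer clip is closed on the middle of the pan's near wall, well down, upright and square, probe inside, and let go (x of probe_clip_jaw in the frame of pan_wall between -0.006 and 0.006 m and y of probe_clip_jaw in the frame of pan_wall between -0.035 and 0.035 m and z of probe_clip_jaw in the frame of pan_wall below -0.005 m and x of probe_tip in the frame of pan_wall above 0.01 m and angle between probe_clip_grip's own z axis and vertical below 0.17 rad and angle between the y axis of probe_clip_grip and the y axis of pan_wall, either way round below 0.2 rad and value of joint probe_clip_lever between 0.1 and 0.3 rad and contact force between the fingers and probe_clip below 0.2 N), for 0.3 s.
3. the timer is wound past 15 minutes (value of joint timer_dial above 1.571 rad), for 0.05 s.
At the end, for the whole second after the job is handed in: Thermometer clip let go and at rest on the near long wall, probe inside: jaw point within 6 mm of the wall, 35 mm of its middle, 5 mm or more below the rim; upright within 0.17, square within 0.2, lever at 0.1 to 0.3 rad. Timer, after passing 15 min, at 10 min within 1.2 min (all of step 2 and linear speed of probe_clip below 0.02 m/s and value of joint timer_dial between 0.92 and 1.175 rad); the robot touches nothing.
It fails at once if the thermometer clip is dropped (its jaws fall below 40 mm over the worktop) (height (world z) of probe_clip_jaw below 0.04 m).
It fails at once if the plain clip is moved by more than 12 mm (distance of plain_clip_grip from where it was at the start of the episode above 0.012 m).
It fails at once if the lemon, salt shaker or garlic is moved by more than 20 mm (distance of any of lemon_c, salt_c, garlic_c from where it was at the start of the episode above 0.02 m).
It also fails if it takes over 58 s, if anything falls off the work surface, if the arm or the gripper's body presses on something with over 40 N, if the wrist force passes 120 N, or if a joint passes its speed limit or range.

## Working session

There is one attempt and no reset: what is moved stays moved. The work goes in short steps, Python scripts to look and compute and a tool call to move; the robot and the scene stay as the last step left them, time stands still between calls to the robot, and variables do not carry over. Pictures are saved under pics/ and viewed, at most 10 in all, crops included, and the job is handed in when it is done.

Besides the shell and the picture viewer there is one more tool, called after "Emit:" by a JSON object that holds its "method" and its "body". carry_out: Moves the arm, as the interface text tells. Its arguments: {"type":"object","properties":{"series":{"type":"array","items":{"type":"array","items":{"type":"number"}}}},"required":["series"]}

```bash
mkdir -p pics
cat > h.py <<'E'
import numpy as np, cv2
from rig import manip
from scipy.spatial.transform import Rotation as R
def cam(n):
    m=manip.camera_model(n); f=240/np.tan(np.radians(m["vertical_fov"])/2)
    K=np.array([[f,0,m["cx"]],[0,f,m["cy"]],[0,0,1.]])
    return K,np.array(m["rvec"],float),np.array(m["tvec"],float)
def proj(n,P):
    K,r,t=cam(n); return cv2.projectPoints(np.array(P,float).reshape(-1,3),r,t,K,None)[0].reshape(-1,2)
def unproj(n,uv,z):
    K,r,t=cam(n); Rm=cv2.Rodrigues(r)[0]; C=-Rm.T@t
    d=Rm.T@np.linalg.inv(K)@np.array([uv[0],uv[1],1.]); return C+d*(z-C[2])/d[2]
def snap(n,f):
    im=manip.grab_frame(n); cv2.imwrite("pics/"+f,im[:,:,::-1]); return im
E
python3 - <<'E'
from h import *
for n in ("scene","top"):
    snap(n,n+"0.png"); K,r,t=cam(n); print(n,K[0,0],(-cv2.Rodrigues(r)[0].T@t).round(3))
    for k in ("probe_clip_grip","plain_clip_grip","timer_bar","lemon_c","salt_c","garlic_c","stand_top","pan_wall"):
        try: print(k,[(round(d["score"],2),np.round(d["centre"],3).tolist()) for d in manip.boxes_of(n,k)[:3]])
        except Exception as e: print(k,e)
s=manip.get_state(); print(s)
E
```

```text
scene 564.7008805394062 [ 0.094 -0.878  0.929]
probe_clip_grip [(0.68, [0.454, -0.356, 0.078]), (0.44, [0.521, 0.219, 0.033])]
plain_clip_grip [(0.66, [0.455, -0.278, 0.1])]
timer_bar [(0.83, [0.445, -0.116, 0.04]), (0.55, [0.522, 0.217, 0.033])]
lemon_c [(0.59, [0.599, -0.202, 0.044]), (0.4, [0.622, -0.055, 0.051]), (0.25, [0.442, -0.336, 0.016])]
salt_c []
garlic_c [(0.75, [0.592, -0.547, 0.038]), (0.59, [0.453, -0.357, 0.08]), (0.48, [0.521, 0.221, 0.032])]
stand_top [(0.88, [0.439, -0.335, 0.013])]
pan_wall [(0.87, [0.521, 0.218, 0.033])]
top 488.1294916921484 [ 0.43  -0.148  1.324]
probe_clip_grip [(0.72, [0.451, -0.35, 0.086]), (0.17, [0.608, -0.192, 0.044])]
plain_clip_grip [(0.59, [0.601, -0.53, 0.034]), (0.18, [0.458, -0.354, 0.085])]
timer_bar [(0.82, [0.449, -0.107, 0.038]), (0.38, [0.605, -0.194, 0.045])]
lemon_c [(0.91, [0.606, -0.194, 0.044])]
salt_c [(0.46, [0.627, -0.05, 0.083])]
garlic_c [(0.71, [0.601, -0.533, 0.035])]
stand_top [(0.72, [0.458, -0.307, 0.008])]
pan_wall [(0.6, [0.5, 0.183, 0.002])]
{'time_s': 0.9, 'q': array([-8.54164076e+01,  1.48146332e+01,  8.79475225e+01,  7.86615189e-04,
        7.72354995e+01, -1.16198874e+01]), 'qvel': array([-0.04727839, -0.01520016, -0.00533028,  0.10904381, -0.0026131 ,
       -0.02724133]), 'effort': array([-1.83058467e-05, -4.37187374e+01, -2.84311867e+01,  7.19107920e-02,
        3.12381936e-02, -1.93076642e-05]), 'tcp_pos': array([ 0.15350289, -0.52815929,  0.21868259]), 'orientation': array([ 1.79997549e+02, -2.79175669e-04,  1.62033059e+01]), 'wrist_force': array([ 0.06649733, -0.35484017, -0.48561448]), 'wrist_torque': array([ 0.04509576, -0.01993503, -0.01392655]), 'grasp_force': 0.0, 'opening': 0.09272613476642867}
```

View pics/scene0.png

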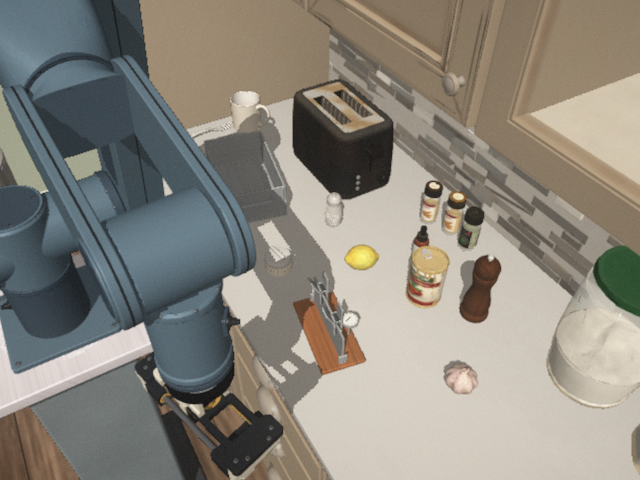

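View pics/top0.png

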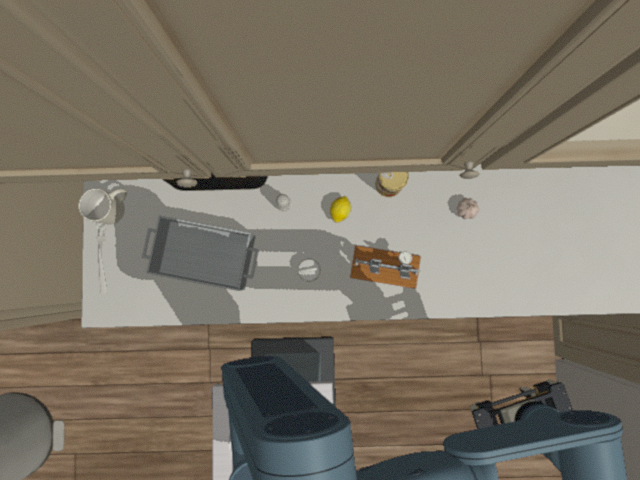

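The top view shows the pan at about (200,253), the timer (308,266), the stand (385,267), and the thermometer clip on the right with its dial at (405,258). The plain clip is at (376,266). Next I'll zoom in for precise measurements.

Run:
```python
from h import *
t=cv2.imread("pics/top0.png"); s=cv2.imread("pics/scene0.png")
def crop(im,x,y,w,h,k):
    c=cv2.resize(im[y:y+h,x:x+w],None,fx=k,fy=k,interpolation=cv2.INTER_CUBIC)
    for i in range(0,w,10): cv2.line(c,(i*k,0),(i*k,8 if i%50 else 16),(0,0,255),1); 
    for j in range(0,h,10): cv2.line(c,(0,j*k),(8,j*k),(0,0,255),1)
    cv2.putText(c,f"{x},{y} x{k}",(20,16),0,.45,(0,0,255),1); return c
M=np.zeros((600,800,3),np.uint8)
def put(c,x,y): M[y:y+c.shape[0],x:x+c.shape[1]]=c[:600-y,:800-x]
put(crop(t,345,235,80,60,5),0,0); put(crop(t,285,240,50,50,6),400,0)
cv2.imwrite("pics/a.png",M)
put(crop(t,140,210,120,85,4),0,300) ; put(crop(s,290,268,75,75,4),500,300)
cv2.imwrite("pics/a.png",M)
```

```text
(no output)
```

View pics/a.png

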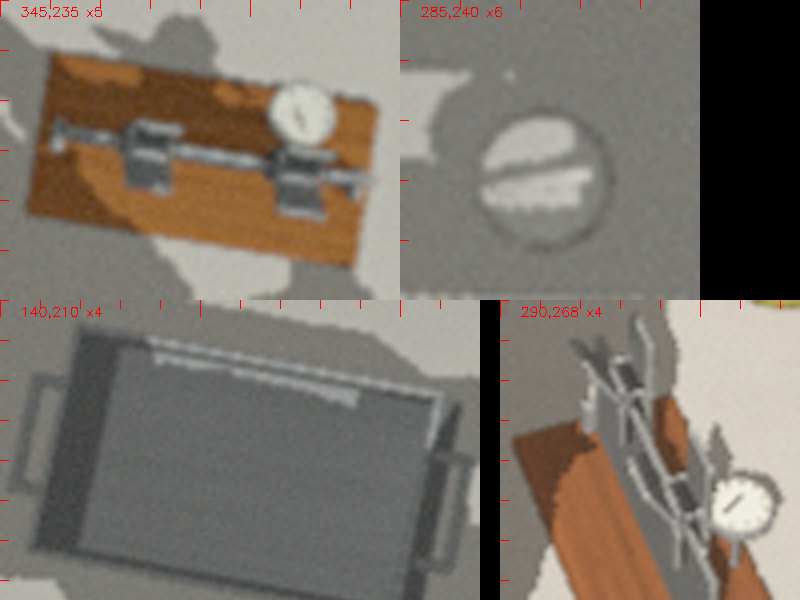

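The crops show the foot corners at about (355.4,245.4), (420.6,255.6), (416,288.4) and (350.4,277.4). The dial centre is at (405.4,257.8), and the timer bar slopes about 12°. Next I'll fit the models and overlay them.

```bash
cat > fit.py <<'E'
from h import *
from scipy.optimize import least_squares
def rectfit(n,uv,z,lx,ly):
    # uv: corners (+x+y),(+x-y),(-x-y),(-x+y); None to skip
    L=np.array([[1,1],[1,-1],[-1,-1],[-1,1]])*[lx/2,ly/2]
    k=[i for i in range(4) if uv[i] is not None]; W=np.array([unproj(n,uv[i],z)[:2] for i in k])
    def f(p):
        c,s=np.cos(p[2]),np.sin(p[2]); return (L[k]@np.array([[c,s],[-s,c]])+p[:2]-W).ravel()
    r=least_squares(f,[*W.mean(0),0]); return r.x,r.fun.reshape(-1,2)*1e3
def P(pose,pts):
    x,y,a=pose; c,s=np.cos(a),np.sin(a); pts=np.array(pts,float)
    return np.c_[x+c*pts[:,0]-s*pts[:,1],y+s*pts[:,0]+c*pts[:,1],pts[:,2]]
E
python3 - <<'E'
from fit import *
st,e=rectfit("top",[(355.4,245.4),(420.6,255.6),(416,288.4),(350.4,277.4)],.01,.09,.18); print("stand",st,np.degrees(st[2]),e.round(1))
pa,e=rectfit("top",[(160,217),(254.5,235.75),(241.5,289.5),(148,272)],.09,.15,.24); print("pan",pa,np.degrees(pa[2]),e.round(1))
tm=unproj("top",(285+545/6,240+179/6),.03); print("timer",tm)
d=unproj("top",(405.4,257.8),.078); c,s=np.cos(st[2]),np.sin(st[2])
rel=np.array([[c,s],[-s,c]])@(d[:2]-st[:2]); print("dial in stand",rel)
cl=[*P(st,[[0,rel[1],0]])[0,:2],st[2]]; print("clip",cl)
def draw(n):
    im=cv2.imread(f"pics/{n}0.png"); k=4; im=cv2.resize(im,None,fx=k,fy=k,interpolation=cv2.INTER_CUBIC)
    def pl(pts,col,closed=True): cv2.polylines(im,[np.int32(np.round((proj(n,pts)+.5)*k))],closed,col,1)
    box=lambda x0,x1,y0,y1,z:[[x1,y1,z],[x1,y0,z],[x0,y0,z],[x0,y1,z]]
    pl(P(st,box(-.045,.045,-.09,.09,.01)),(0,0,255)); pl(P(st,box(-.0025,.0025,-.08,.08,.083)),(0,255,255))
    for yy,col in((rel[1],(255,0,255)),(rel[1]+.076,(255,255,0))):
        pl(P(st,box(.006,.009,yy-.012,yy+.012,.129)),col); pl(P(st,box(-.025,-.022,yy-.012,yy+.012,.129)),col)
    a=np.linspace(0,6.28,40); pl(P(st,np.c_[.028+.017*np.cos(a),rel[1]+.017*np.sin(a),.078+0*a]),(0,255,0))
    pl(P(pa,box(-.075,.075,-.12,.12,.09)),(0,0,255)); pl(P(pa,box(-.07,.07,-.115,.115,.09)),(0,255,255))
    pl(P(pa,box(-.07,.07,-.115,.115,.005)),(255,255,0))
    t=[tm[0],tm[1],np.radians(12)]; pl(P(t,np.c_[.031*np.cos(a),.031*np.sin(a),.03+0*a]),(0,255,0)); pl(P(t,box(-.004,.004,-.022,.022,.051)),(0,0,255))
    return im
a=draw("top"); b=draw("scene"); M=np.zeros((600,800,3),np.uint8)
def put(c,x,y): c=c[:600-y,:800-x]; M[y:y+c.shape[0],x:x+c.shape[1]]=c
put(a[205*4:295*4,140*4:265*4],0,0); put(a[240*4:295*4,345*4:425*4],0,370); put(a[240*4:290*4,285*4:335*4],330,380)
put(b[265*4:385*4,290*4:370*4],500,0);put(b[230*4:280*4,255*4:300*4],540,420)
cv2.imwrite("pics/b.png",M)
E
```

```text
stand [ 0.45332527 -0.31117539 -0.18702077] -10.715501048378757 [[ 1.6  1. ]
 [ 0.4 -1.6]
 [-0.8 -1. ]
 [-1.2  1.6]]
pan [ 0.49786657  0.16476412 -0.22084381] -12.653418312333283 [[ 3.6 -3.4]
 [ 5.7  3. ]
 [-5.8  1.1]
 [-3.5 -0.7]]
timer [ 0.44525933 -0.28270706  0.03      ]
dial in stand [ 0.02756064 -0.03845043]
clip [np.float64(0.4461760823857981), np.float64(-0.34895534144194135), np.float64(-0.1870207742951135)]
```

View pics/b.png

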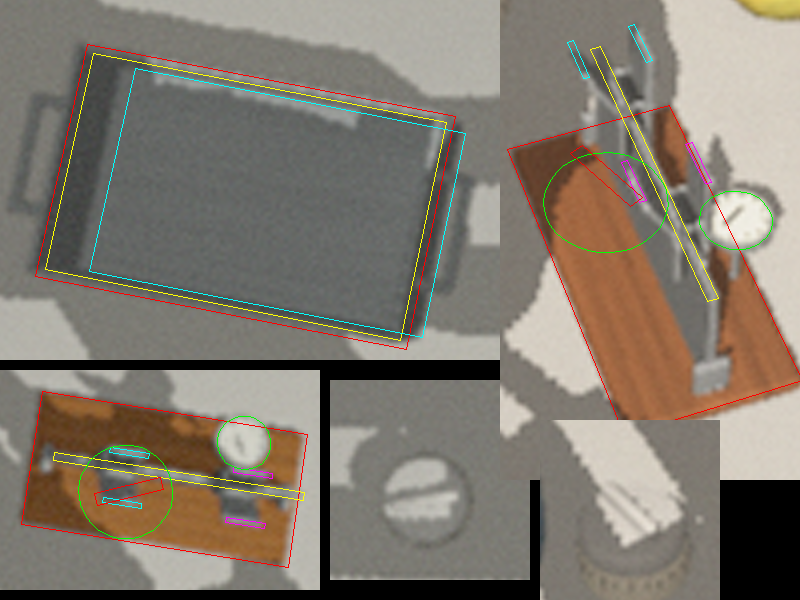

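The clip model matches both views: the dial circle overlays well. The pan and timer still need refining, but I can move to the clip now. I'm writing a helper that converts world targets to tool-frame shifts.

```bash
cat > go.py <<'E'
from h import *
import sys
def rel(x,y,z,yaw):
    s=manip.get_state(); R0=R.from_euler("xyz",s["orientation"],degrees=True)
    d=R0.inv().apply(np.array([x,y,z])-s["tcp_pos"])*1e3
    w=(R0.inv()*R.from_euler("xyz",[180,0,yaw],degrees=True)).as_rotvec()
    n=max(np.linalg.norm(d)/41.7,np.degrees(np.linalg.norm(w))/7.16)
    print("rotvec",w.round(3),"mm",d.round(1),"rows>=",n.round(1))
    print("t",s["time_s"],"pos",s["tcp_pos"].round(4),"rpy",s["orientation"].round(1),"F",s["wrist_force"].round(1),"op",round(s["opening"],4),"gf",round(s["grasp_force"],1))
if __name__=="__main__": rel(*map(float,sys.argv[1:]))
E
python3 go.py .448 -.348 .200 79.3
python3 - <<'E'
from fit import *
t=cv2.imread("pics/top0.png")[200:300,135:270].astype(float)
c=cv2.resize(np.clip((t-40)*2.0,0,255).astype(np.uint8),None,fx=5.8,fy=5.8,interpolation=cv2.INTER_CUBIC)
for i in range(0,135,10): cv2.line(c,(int(i*5.8),0),(int(i*5.8),10),(0,0,255),1)
for i in range(0,100,10): cv2.line(c,(0,int(i*5.8)),(10,int(i*5.8)),(0,0,255),1)
cv2.imwrite("pics/c.png",c)
print("timer",unproj("top",(285+145/6,240+179/6),.03),unproj("top",(285+145/6,240+179/6),.046))
E
```

```text
rotvec [ 0.     0.    -1.101] mm [333.1 -90.8  18.7] rows>= 8.8
t 0.9 pos [ 0.1535 -0.5282  0.2187] rpy [180.   -0.   16.2] F [ 0.1 -0.4 -0.5] op 0.0927 gf 0.0
timer [ 0.449969  -0.1065636  0.03     ] [ 0.44972119 -0.10707666  0.046     ]
```

View pics/c.png

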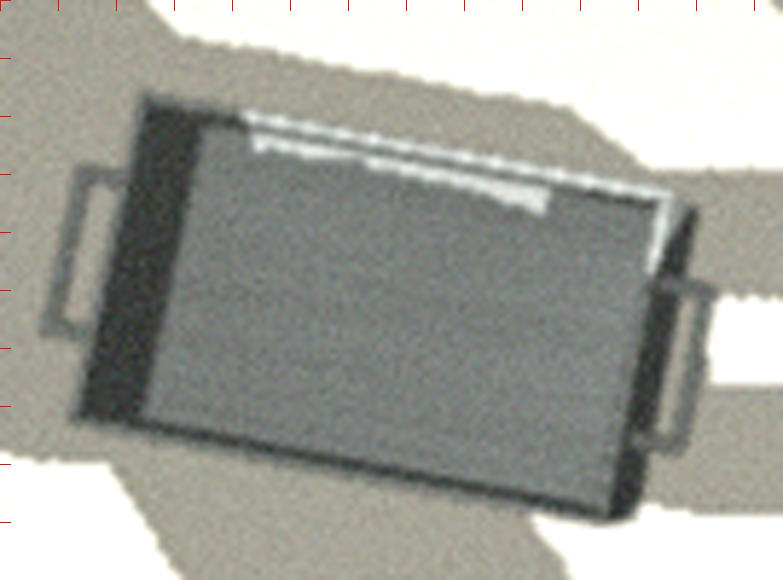

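The contrast view shows the pan rim corners at about (160.3,216.4), (250.9,232.8), (240.2,289) and (147.9,272.1). Measured sizes come out about 3% small, so I'll allow for that. Moving above the clip.

Emit:
{"method": "carry_out", "body": {"series": [[0, 0, -1.101, 333.1, -90.8, 18.7, 1], [0, 0, -1.101, 333.1, -90.8, 18.7, 1], [0, 0, -1.101, 333.1, -90.8, 18.7, 1], [0, 0, -1.101, 333.1, -90.8, 18.7, 1], [0, 0, -1.101, 333.1, -90.8, 18.7, 1], [0, 0, -1.101, 333.1, -90.8, 18.7, 1], [0, 0, -1.101, 333.1, -90.8, 18.7, 1], [0, 0, -1.101, 333.1, -90.8, 18.7, 1], [0, 0, -1.101, 333.1, -90.8, 18.7, 1], [0, 0, -1.101, 333.1, -90.8, 18.7, 1], [0, 0, -1.101, 333.1, -90.8, 18.7, 1], [0, 0, -1.101, 333.1, -90.8, 18.7, 1]]}}

```text
time_s: 1.9
tcp_pos: [0.4474, -0.3485, 0.1999]
orientation: [-180.0, 0.0, 79.1]
wrist_force: [0.2, 0.4, 0.7]
opening: 0.093
grasp_force: 0.0
```

```bash
python3 go.py .448 -.349 .150 79.3
python3 - <<'E'
from fit import *
t=snap("top","top1.png"); s=snap("scene","scene1.png")
p=manip.get_state(); print(proj("top",p["tcp_pos"]),proj("scene",p["tcp_pos"]))
M=np.zeros((600,800,3),np.uint8)
a=cv2.resize(t[215:315,330:450],None,fx=4,fy=4)[:,:,::-1]; b=cv2.resize(s[180:380,250:410],None,fx=3,fy=3)[:,:,::-1]
M[:400,:480]=a; M[:600,320+0:800]=M[:600,320:800]; M[:600,480:800]=b[:, :320]
cv2.imwrite("pics/d.png",M)
E
```

```text
rotvec [-0.     0.    -0.003] mm [-0.4  0.7 49.9] rows>= 1.2
t 1.9 pos [ 0.4474 -0.3485  0.1999] rpy [-180.     0.    79.1] F [0.2 0.4 0.7] op 0.093 gf 0.0
[[412.38932335 267.22188159]] [[336.73664842 279.99140235]]
```

View pics/d.png

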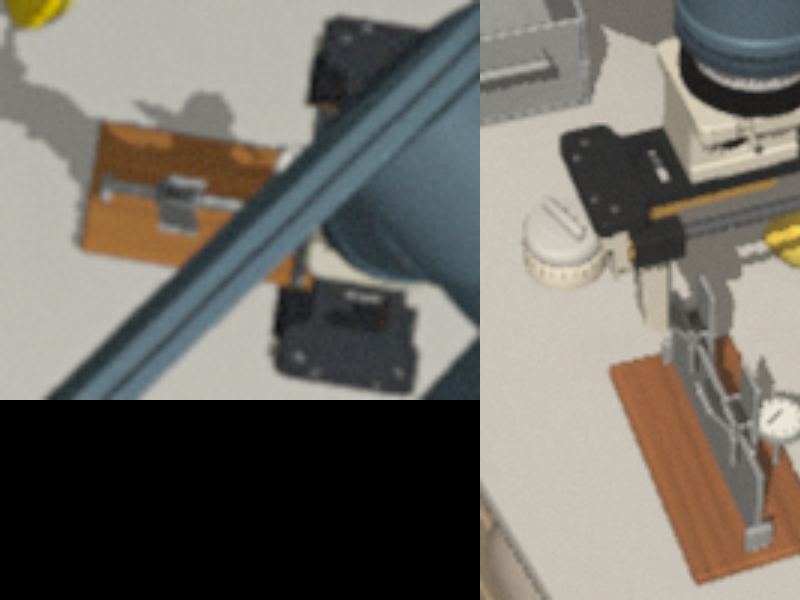

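The scene view shows the gripper above the stand, with the near fingertip at about (308,288) in the scene picture. I'll check the predicted fingertip projections against that to test the camera calibration.

Run:
```python
from fit import *
s=manip.get_state(); p=s["tcp_pos"]; R0=R.from_euler("xyz",s["orientation"],degrees=True)
pts=[]
for y in (-.0465,.0465):
  for x in (-.0075,.0075): pts.append(p+R0.apply([x,y,0]))
print("tips",proj("scene",pts).round(1).tolist())
print("below", proj("scene",[[p[0],p[1],.129],[p[0],p[1],.115],[p[0],p[1],.078]]).round(1).tolist())
print({n:{k:np.round(v,3).tolist() for k,v in manip.camera_model(n).items()} for n in("scene","top")})
im=cv2.imread("pics/scene1.png"); k=5; x0,y0=285,230
c=cv2.resize(im[y0:y0+120,x0:x0+110],None,fx=k,fy=k,interpolation=cv2.INTER_CUBIC)
def dot(P,col):
    for u in proj("scene",P): cv2.circle(c,tuple(int(v) for v in np.round((u-[x0,y0]+.5)*k)),3,col,-1)
dot(pts,(0,0,255)); dot([[p[0],p[1],.129],[p[0],p[1],.115],[p[0],p[1],.078]],(0,255,0))
cv2.imwrite("pics/e.png",c)
```

```text
tips [[312.4, 290.0], [309.5, 283.6], [363.6, 276.4], [360.2, 270.3]]
below [[335.5, 306.1], [335.3, 310.9], [334.7, 323.2]]
{'scene': {'vertical_fov': 46.051, 'cx': 319.923, 'cy': 236.942, 'rvec': [2.283, -0.617, 0.271], 'tvec': [-0.535, 0.16, 1.154]}, 'top': {'vertical_fov': 52.364, 'cx': 321.301, 'cy': 235.632, 'rvec': [2.146, -2.204, 0.085], 'tvec': [-0.126, 0.544, 1.284]}}
```

View pics/e.png

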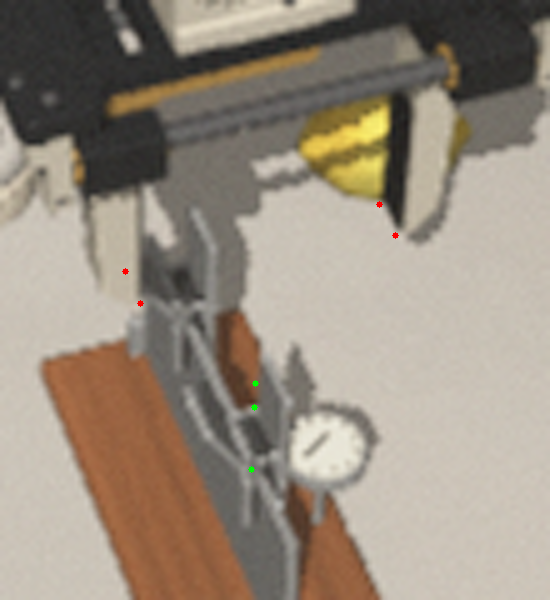

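The projected tips match the picture. The green grip point sits between the thermometer clip's plates, so alignment is good. Descend and squeeze.

Emit:
{"method": "carry_out", "body": {"series": [[0, 0, 0, 0, 1, 40, 1], [0, 0, 0, 0, 1, 75, 1], [0, 0, 0, 0, 1, 95, 1], [0, 0, 0, 0, 1, 103, 1], [0, 0, 0, 0, 1, 103, 1], [0, 0, 0, 0, 1, 103, 0.4], [0, 0, 0, 0, 1, 103, 0.3], [0, 0, 0, 0, 1, 103, 0.2], [0, 0, 0, 0, 1, 103, 0.1], [0, 0, 0, 0, 1, 103, 0.05], [0, 0, 0, 0, 1, 103, 0], [0, 0, 0, 0, 1, 103, 0]]}}

```text
time_s: 3.0
tcp_pos: [0.4488, -0.3482, 0.0973]
orientation: [-180.0, 0.0, 79.3]
wrist_force: [-4.4, 0.2, 2.8]
opening: 0.0514
grasp_force: 1.9
```

Emit:
{"method": "carry_out", "body": {"series": [[0, 0, 0, 0, 0, 0, 0], [0, 0, 0, 0, 0, 0, 0], [0, 0, 0, 0, 0, 0, 0], [0, 0, 0, 0, 0, 0, 0], [0, 0, 0, 0, 0, 0, 0], [0, 0, 0, 0, 0, 0, 0]]}}

```text
time_s: 3.5
tcp_pos: [0.4496, -0.3483, 0.0968]
orientation: [179.9, 0.0, 79.3]
wrist_force: [-0.2, 0.3, -1.1]
opening: 0.0178
grasp_force: 30.0
```

```bash
python3 go.py .448 -.349 .150 79.3
```

```text
rotvec [ 0.001  0.    -0.   ] mm [ -1.   -1.4 -53.2] rows>= 1.3
t 3.5 pos [ 0.4496 -0.3483  0.0968] rpy [179.9   0.   79.3] F [-0.2  0.3 -1.1] op 0.0178 gf 30.0
```

Emit:
{"method": "carry_out", "body": {"series": [[0, 0, 0, 0, 0, -15, 0], [0, 0, 0, 0, 0, -40, 0], [0, 0, 0, 0, 0, -70, 0], [0, 0, 0, 0, 0, -110, 0], [0, 0, 0, 0, 0, -130, 0], [0, 0, 0, 0, 0, -130, 0]]}}

```text
time_s: 4.0
tcp_pos: [0.4514, -0.3504, 0.2324]
orientation: [179.5, 0.3, 79.3]
wrist_force: [-0.5, 0.4, -1.1]
opening: 0.0173
grasp_force: 30.0
```

Run:
```python
from fit import *
s=manip.get_state(); p=s["tcp_pos"]; print(p,s["opening"],s["grasp_force"],s["wrist_force"])
t=snap("top","top2.png"); im=snap("scene","scene2.png")
# jointly-usable crop: scene with pan and clip
c=cv2.resize(im[60:360,130:430],None,fx=2,fy=2,interpolation=cv2.INTER_CUBIC)
cv2.imwrite("pics/f.png",c[:,:,::-1])
```

```text
[ 0.45143202 -0.35035985  0.23244049] 0.01730157211923167 29.97469425201416 [-0.50270367  0.43784526 -1.09976492]
```

View pics/f.png

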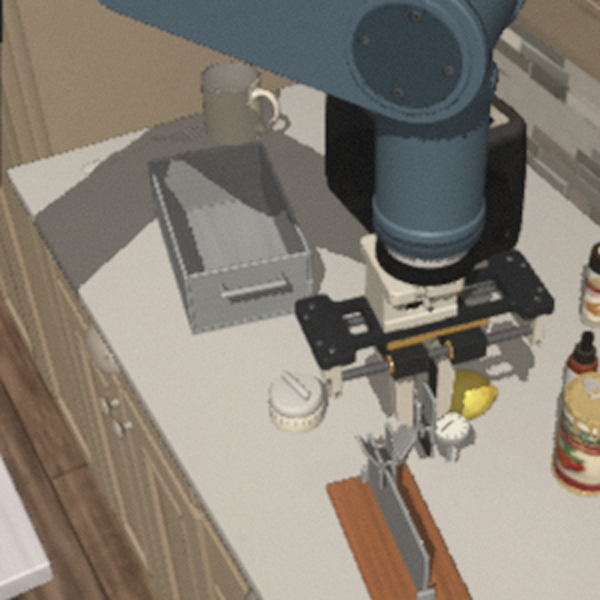

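The clip is held in the fingers with its dial at f.png (452,430), and the whole pan rim is visible. Now I'll fit the pan pose from both views.

Run:
```python
from fit import *
from scipy.ndimage import map_coordinates
from scipy.optimize import minimize
f=lambda x,y:(130+x/2-.25,60+y/2-.25)
sc=[f(264,144),f(308,250),f(190,276),f(150,163)]
tp=[(160.3,216.4),(250.9,232.8),(240.2,289),(147.9,272.1)]
pose={}
for n,uv in(("scene",sc),("top",tp)):
    p,e=rectfit(n,uv,.09,.15,.24); pose[n]=p; print(n,p.round(4),np.degrees(p[2]).round(1),e.round(1).tolist())
G={}
for n,fn in(("scene","scene2.png"),("top","top0.png")):
    g=cv2.GaussianBlur(cv2.imread("pics/"+fn)[:,:,::-1].astype(np.float32).mean(2),(0,0),1.2)
    G[n]=np.hypot(cv2.Sobel(g,cv2.CV_32F,1,0),cv2.Sobel(g,cv2.CV_32F,0,1))
def edges(p):
    o=[]
    for hx,hy,z in((.075,.12,.09),(.07,.115,.09)):
        c=np.array([[hx,hy],[hx,-hy],[-hx,-hy],[-hx,hy],[hx,hy]])
        for a,b in zip(c[:-1],c[1:]):
            o.append(np.c_[a+(b-a)*np.linspace(.03,.97,50)[:,None],np.full(50,z)])
    return P(p,np.vstack(o))
for ns in(["scene"],["top"],["scene","top"]):
    def cost(p):
        return -sum(map_coordinates(np.sqrt(G[n]),proj(n,edges(p))[:,::-1].T,order=1).mean() for n in ns)
    best=None
    for dx in(-.006,-.002,.002,.006):
      for dy in(-.006,0,.006):
        r=minimize(cost,pose["scene"]+[dx,dy,0],method="Nelder-Mead",options=dict(xatol=1e-4,fatol=1e-4,initial_simplex=pose["scene"]+[dx,dy,0]+np.array([[0,0,0],[.003,0,0],[0,.003,0],[0,0,.03]])))
        if best is None or r.fun<best.fun: best=r
    p=best.x; print(ns,p.round(4),np.degrees(p[2]).round(2),round(best.fun,2),"near wall mid",P(p,[[-.0725,0,.09]]).round(4))
t=unproj("top",(309.2,269.8),.046)
print(t)
```

```text
scene [ 0.5029  0.168  -0.2106] -12.1 [[1.8, 6.2], [3.5, -8.0], [-5.3, -2.2], [-0.0, 4.0]]
top [ 0.5005  0.1677 -0.2073] -11.9 [[3.3, 1.7], [2.3, -2.4], [-3.2, -0.5], [-2.5, 1.3]]
['scene'] [ 0.5015  0.1733 -0.2147] -12.3 -6.83 near wall mid [[0.4307 0.1887 0.09  ]]
['top'] [ 0.4992  0.1707 -0.2177] -12.47 -7.5 near wall mid [[0.4285 0.1864 0.09  ]]Traceback (most recent call last):
  File "<stdin>", line 27, in <module>
    res = _minimize_neldermead(fun, x0, args, callback, bounds=bounds,
                               **options)
    fxcc = func(xcc)
    fx = function(np.copy(x), *(wrapper_args + args))
  File "<stdin>", line 23, in cost
  File "<stdin>", line 23, in <genexpr>
  File "h.py", line 9, in proj
    K,r,t=cam(n); return cv2.projectPoints(np.array(P,float).reshape(-1,3),r,t,K,None)[0].reshape(-1,2)
          ~~~^^^
  File "h.py", line 5, in cam
    m=manip.camera_model(n); f=240/np.tan(np.radians(m["vertical_fov"])/2)
ValueError: time passes only in moves, steps and waits
```

```bash
python3 go.py .4355 .186 .232 77.7
```

```text
rotvec [0.002 0.001 0.028] mm [ 522.5 -113.    -5.4] rows>= 12.8
t 4.1 pos [ 0.4495 -0.3484  0.2272] rpy [179.9   0.   79.3] F [-0.4 -0.4 -2.2] op 0.0172 gf 30.0
```

Emit:
{"method": "carry_out", "body": {"series": [[0, 0, 0.028, 15, -3, -5, 0], [0, 0, 0.028, 45, -10, -5, 0], [0, 0, 0.028, 80, -17, -5, 0], [0, 0, 0.028, 120, -26, -5, 0], [0, 0, 0.028, 160, -35, -5, 0], [0, 0, 0.028, 200, -43, -5, 0], [0, 0, 0.028, 240, -52, -5, 0], [0, 0, 0.028, 280, -61, -5, 0], [0, 0, 0.028, 320, -69, -5, 0], [0, 0, 0.028, 360, -78, -5, 0], [0, 0, 0.028, 395, -86, -5, 0], [0, 0, 0.028, 420, -91, -5, 0]]}}

```text
time_s: 5.1
tcp_pos: [0.4357, 0.0846, 0.2298]
orientation: [-179.8, -0.0, 77.8]
wrist_force: [1.1, -0.7, -0.6]
opening: 0.0177
grasp_force: 30.0
```

```bash
python3 go.py .4355 .186 .160 77.7
```

```text
rotvec [-0.004 -0.001  0.001] mm [ 99.1 -21.4  70. ] rows>= 3.0
t 5.1 pos [0.4357 0.0846 0.2298] rpy [-179.8   -0.    77.8] F [ 1.1 -0.7 -0.6] op 0.0177 gf 30.0
```

Emit:
{"method": "carry_out", "body": {"series": [[0, 0, 0, 35, -8, 0, 0], [0, 0, 0, 70, -15, 0, 0], [0, 0, 0, 92, -20, 20, 0], [0, 0, 0, 101, -21, 50, 0], [0, 0, 0, 101, -21, 65, 0], [0, 0, 0, 101, -21, 65, 0], [0, 0, 0, 101, -21, 65, 0], [0, 0, 0, 101, -21, 65, 0]]}}

```text
time_s: 5.77
tcp_pos: [0.4388, 0.1843, 0.1669]
orientation: [-180.0, 0.0, 77.7]
wrist_force: [0.4, 0.0, 0.2]
opening: 0.0175
grasp_force: 30.0
```

```bash
python3 go.py .4355 .186 .103 77.7
python3 - <<'E'
from fit import *
t=snap("top","top3.png"); im=snap("scene","scene3.png")
s=manip.get_state(); p=s["tcp_pos"]
q=[p[0],p[1],np.radians(s["orientation"][2]-90)]; g=p[2]+.019
pan=[.5005,.172,np.radians(-12.4)]
k=5; M=np.zeros((600,800,3),np.uint8)
for n,I,x0,y0,w,h,ox in(("scene",im,190,110,105,120,0),("top",t,150,230,55,80,525)):
    c=np.ascontiguousarray(cv2.resize(I[y0:y0+h,x0:x0+w],None,fx=k,fy=k,interpolation=cv2.INTER_CUBIC)[:,:,::-1])
    def pl(pts,col): cv2.polylines(c,[np.int32(np.round((proj(n,pts)-[x0,y0]+.5)*k))],True,col,1)
    pl(P(pan,[[-.075,.12,.09],[-.075,-.12,.09],[-.07,-.12,.09],[-.07,.12,.09]]),(0,0,255))
    a=np.linspace(0,6.28,30); pl(P(q,np.c_[.028+.017*np.cos(a),.017*np.sin(a),g-.037+0*a]),(0,255,0))
    pl(P(q,[[.028,0,g-.084],[.028,0,g-.04]]),(0,255,0)); pl(P(q,[[.0025,-.012,g-.055],[.0025,.012,g-.055]]),(255,0,255))
    M[:c.shape[0],ox:ox+c.shape[1]]=c[:600,:800-ox]
cv2.imwrite("pics/g.png",M)
E
```

```text
rotvec [-0.001  0.    -0.001] mm [ 0.9 -3.6 63.9] rows>= 1.5
t 5.7667 pos [0.4388 0.1843 0.1669] rpy [-180.     0.    77.7] F [0.4 0.  0.2] op 0.0175 gf 30.0
```

View pics/g.png

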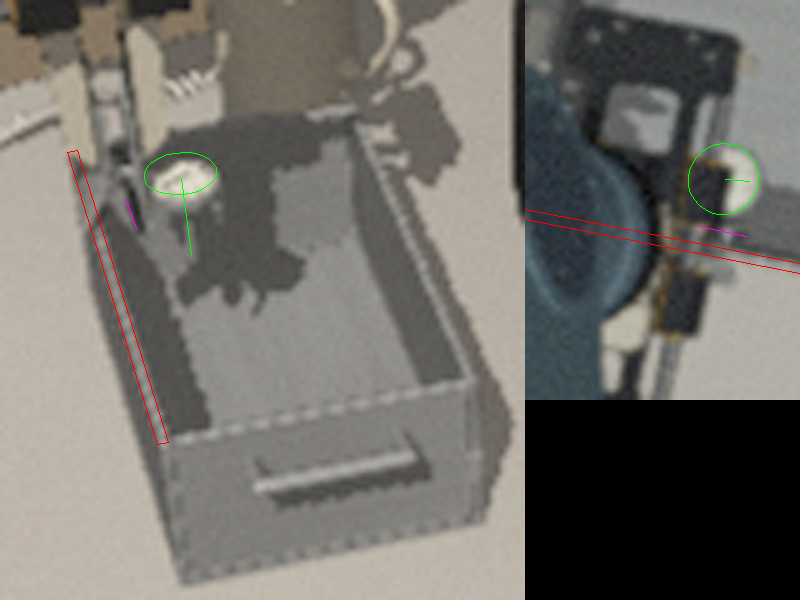

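The dial overlay matches, so the clip pose in the hand is as modelled. The real wall rim lies about 1.5 px (2–3 mm) inside my drawn line, so the wall is at x ≈ 0.432 and the clip needs to shift about −2 mm. Lowering in steps with force checks.

Emit:
{"method": "carry_out", "body": {"series": [[0, 0, 0, 1, -2, 10, 0], [0, 0, 0, 1, -2, 20, 0], [0, 0, 0, 1, -2, 30, 0], [0, 0, 0, 1, -2, 38, 0], [0, 0, 0, 1, -2, 45, 0], [0, 0, 0, 1, -2, 45, 0]]}}

```text
time_s: 6.37
tcp_pos: [0.4357, 0.1857, 0.12]
orientation: [-179.8, 0.1, 77.7]
wrist_force: [-0.6, -0.2, -0.7]
opening: 0.0171
grasp_force: 30.0
```

Emit:
{"method": "carry_out", "body": {"series": [[0, 0, 0, 0, 1, 6, 0], [0, 0, 0, 0, 1, 12, 0], [0, 0, 0, 0, 1, 17, 0], [0, 0, 0, 0, 1, 17, 0], [0, 0, 0, 0, 1, 17, 0]]}}

```text
time_s: 6.78
tcp_pos: [0.4357, 0.1862, 0.1044]
orientation: [-179.7, 0.0, 77.7]
wrist_force: [-5.1, 1.5, 3.2]
opening: 0.0175
grasp_force: 30.0
```

Emit:
{"method": "carry_out", "body": {"series": [[0, 0, 0, 0, -1.5, 0, 0], [0, 0, 0, 0, -3, 0, 0], [0, 0, 0, 0, -3, 0, 0], [0, 0, 0, 0, -3, 0, 0]]}}

```text
time_s: 7.12
tcp_pos: [0.4355, 0.1864, 0.1051]
orientation: [179.9, -0.0, 77.7]
wrist_force: [0.6, -0.7, -0.3]
opening: 0.0172
grasp_force: 30.0
```

Emit:
{"method": "carry_out", "body": {"series": [[0, 0, 0, 0, -1, 1, 0], [0, 0, 0, 0, -2, 1, 0], [0, 0, 0, 0, -3, 1, 0], [0, 0, 0, 0, -3, 1, 0], [0, 0, 0, 0, -3, 1, 0]]}}

```text
time_s: 7.53
tcp_pos: [0.4317, 0.187, 0.1037]
orientation: [-180.0, 0.0, 77.7]
wrist_force: [-0.3, -0.2, -0.6]
opening: 0.0178
grasp_force: 30.0
```

Free on both sides. Open the fingers gradually.

Emit:
{"method": "carry_out", "body": {"series": [[0, 0, 0, 0, 0, 0, 0.22], [0, 0, 0, 0, 0, 0, 0.26], [0, 0, 0, 0, 0, 0, 0.3], [0, 0, 0, 0, 0, 0, 0.35], [0, 0, 0, 0, 0, 0, 0.4], [0, 0, 0, 0, 0, 0, 0.5], [0, 0, 0, 0, 0, 0, 0.6], [0, 0, 0, 0, 0, 0, 0.75], [0, 0, 0, 0, 0, 0, 0.9], [0, 0, 0, 0, 0, 0, 1], [0, 0, 0, 0, 0, 0, 1], [0, 0, 0, 0, 0, 0, 1]]}}

```text
time_s: 8.53
tcp_pos: [0.4325, 0.187, 0.1042]
orientation: [180.0, -0.0, 77.7]
wrist_force: [-0.0, 0.4, -0.4]
opening: 0.0793
grasp_force: 0.0
```

Emit:
{"method": "carry_out", "body": {"series": [[0, 0, 0, 0, 0, 0, 1], [0, 0, 0, 0, 0, 0, 1], [0, 0, 0, 0, 0, 0, 1], [0, 0, 0, 0, 0, 0, 1], [0, 0, 0, 0, 0, -10, 1], [0, 0, 0, 0, 0, -35, 1], [0, 0, 0, 0, 0, -70, 1], [0, 0, 0, 0, 0, -110, 1], [0, 0, 0, 0, 0, -130, 1], [0, 0, 0, 0, 0, -130, 1]]}}

```text
time_s: 9.37
tcp_pos: [0.435, 0.1876, 0.2392]
orientation: [179.5, -0.2, 77.7]
wrist_force: [1.0, 0.3, 0.1]
opening: 0.0928
grasp_force: 0.0
```

```bash
python3 go.py .450 -.107 .150 102
python3 - <<'E'
from fit import *
t=snap("top","top4.png"); im=snap("scene","scene4.png")
pan=[.503,.172,np.radians(-12.4)]; k=5; M=np.zeros((600,800,3),np.uint8)
tm=(.450,-.107,np.radians(12))
q=[*P(pan,[[-.0725,0,0]])[0,:2],pan[2]]; g=.122
def panel(n,I,x0,y0,w,h,k,ox,oy,draw):
    c=np.ascontiguousarray(cv2.resize(I[y0:y0+h,x0:x0+w],None,fx=k,fy=k,interpolation=cv2.INTER_CUBIC)[:,:,::-1])
    for pts,col in draw: cv2.polylines(c,[np.int32(np.round((proj(n,pts)-[x0,y0]+.5)*k))],True,col,1)
    M[oy:oy+c.shape[0],ox:ox+c.shape[1]]=c[:600-oy,:800-ox]
a=np.linspace(0,6.28,30)
panel("scene",im,190,110,80,120,5,0,0,[(P(q,np.c_[.028+.017*np.cos(a),.017*np.sin(a),g-.037+0*a]),(0,255,0))])
panel("top",t,285,240,50,50,8,400,0,[])
box=P(tm,[[-.004,.022,.051],[.004,.022,.051],[.004,-.022,.051],[-.004,-.022,.051]])
panel("scene",im,255,230,50,50,4,400,400,[]); panel("scene",im,255,230,50,50,4,600,400,[(box,(0,0,255)),(P(tm,np.c_[.03*np.cos(a),.03*np.sin(a),.041+0*a]),(0,255,0))])
cv2.imwrite("pics/h.png",M)
print([d for d in manip.boxes_of("scene","timer_bar")[:1]],[d for d in manip.boxes_of("scene","probe_clip_grip")[:1]])
E
```

```text
rotvec [ 0.01  -0.002 -0.424] mm [-285.    76.7   88.8] rows>= 7.4
t 9.3667 pos [0.435  0.1876 0.2392] rpy [179.5  -0.2  77.7] F [1.  0.3 0.1] op 0.0928 gf 0.0
[{'centre': [0.4455, -0.1147, 0.0424], 'score': 0.89}] [{'centre': [0.4342, 0.1797, 0.0874], 'score': 0.53}]
```

View pics/h.png

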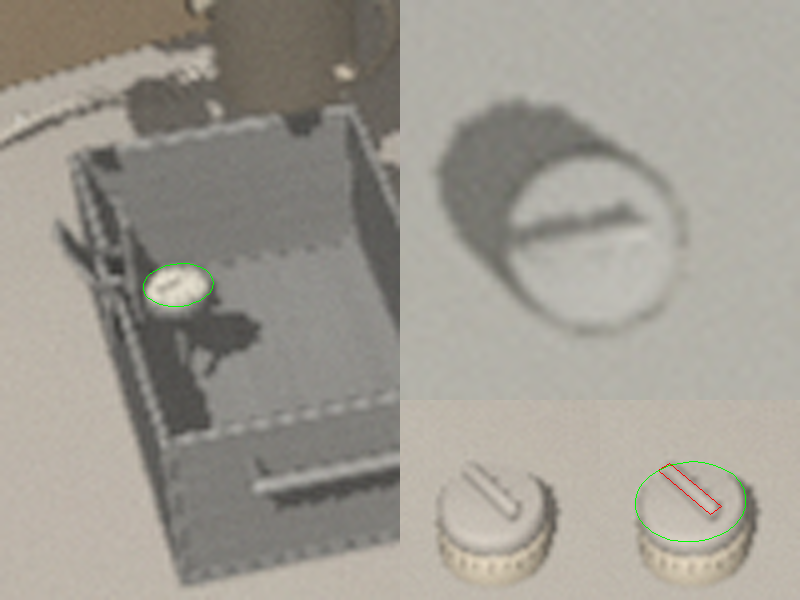

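The clip sits on the wall with its dial at (178,286), exactly on the predicted outline. The timer bar overlay matches at (0.450, −0.107) and 12°. Moving above the timer.

Emit:
{"method": "carry_out", "body": {"series": [[0, 0, -0.05, -20, 5, 0, 1], [0, 0, -0.1, -55, 15, 0, 1], [0, 0, -0.15, -95, 26, 0, 1], [0, 0, -0.2, -135, 36, 0, 1], [0, 0, -0.25, -170, 46, 0, 1], [0, 0, -0.3, -210, 57, 0, 1], [0, 0, -0.37, -245, 66, 0, 0.7], [0, 0, -0.424, -270, 73, 20, 0.6], [0, 0, -0.424, -285, 77, 50, 0.5], [0, 0, -0.424, -285, 77, 80, 0.5], [0, 0, -0.424, -285, 77, 85, 0.5], [0, 0, -0.424, -285, 77, 85, 0.5]]}}

```text
time_s: 10.57
tcp_pos: [0.4439, -0.1067, 0.146]
orientation: [-179.6, -0.3, 101.9]
wrist_force: [-1.3, 0.4, 0.9]
opening: 0.0575
grasp_force: 0.0
```

```bash
python3 go.py .449 -.108 .044 102
```

```text
rotvec [-0.006 -0.005 -0.001] mm [ -2.9   5.3 101.9] rows>= 2.4
t 10.5667 pos [ 0.4439 -0.1067  0.146 ] rpy [-179.6   -0.3  101.9] F [-1.3  0.4  0.9] op 0.0575 gf 0.0
```

Emit:
{"method": "carry_out", "body": {"series": [[0, 0, 0, -1, 1, 30, 0.5], [0, 0, 0, -1, 1, 60, 0.5], [0, 0, 0, -1, 1, 80, 0.5], [0, 0, 0, -1, 1, 80, 0.5], [0, 0, 0, -1, 1, 80, 0.5], [0, 0, 0, -1, 1, 80, 0.5], [0, 0, 0, -1, 1, 80, 0.5], [0, 0, 0, -1, 1, 80, 0.5]]}}

```text
time_s: 11.23
tcp_pos: [0.4489, -0.109, 0.0706]
orientation: [179.9, 0.1, 102.0]
wrist_force: [0.5, 0.6, 0.7]
opening: 0.0464
grasp_force: 0.0
```

```bash
python3 go.py .449 -.108 .044 102
```

```text
rotvec [ 0.003  0.002 -0.   ] mm [ 1.   0.2 26.6] rows>= 0.6
t 11.2333 pos [ 0.4489 -0.109   0.0706] rpy [1.799e+02 1.000e-01 1.020e+02] F [0.5 0.6 0.7] op 0.0464 gf 0.0
```

Emit:
{"method": "carry_out", "body": {"series": [[0, 0, 0, 1, 0, 12, 0.5], [0, 0, 0, 1, 0, 22, 0.5], [0, 0, 0, 1, 0, 26, 0.5], [0, 0, 0, 1, 0, 26, 0.5], [0, 0, 0, 1, 0, 26, 0.3], [0, 0, 0, 1, 0, 26, 0], [0, 0, 0, 1, 0, 26, 0], [0, 0, 0, 1, 0, 26, 0], [0, 0, 0, 1, 0, 26, 0], [0, 0, 0, 1, 0, 26, 0], [0, 0, 0, 1, 0, 26, 0], [0, 0, 0, 1, 0, 26, 0]]}}

```text
time_s: 12.23
tcp_pos: [0.4503, -0.1072, 0.0433]
orientation: [179.7, 0.0, 101.9]
wrist_force: [9.2, 4.6, -4.9]
opening: 0.0079
grasp_force: 29.9
```

```bash
python3 go.py .449 -.108 .044 187; python3 -c "
from h import *
print(manip.get_state()['wrist_torque'])"
```

```text
rotvec [ 0.004  0.005 -1.486] mm [-0.5 -1.4 -0.7] rows>= 11.9
t 12.2333 pos [ 0.4503 -0.1072  0.0433] rpy [179.7   0.  101.9] F [ 9.2  4.6 -4.9] op 0.0079 gf 29.9
[ 0.9488299  -1.68156273 -0.01401282]
```

Emit:
{"method": "carry_out", "body": {"series": [[0, 0, 0, 0, 1, 0, 0], [0, 0, -0.08, 0, 1.5, 0, 0], [0, 0, -0.16, 0, 1.5, 0, 0], [0, 0, -0.25, 0, 1.5, 0, 0], [0, 0, -0.35, 0, 1.5, 0, 0], [0, 0, -0.45, 0, 1.5, 0, 0], [0, 0, -0.55, 0, 1.5, 0, 0], [0, 0, -0.65, 0, 1.5, 0, 0], [0, 0, -0.75, 0, 1.5, 0, 0], [0, 0, -0.8, 0, 1.5, 0, 0], [0, 0, -0.8, 0, 1.5, 0, 0]]}}

```text
time_s: 13.15
tcp_pos: [0.4507, -0.1069, 0.0433]
orientation: [179.9, 0.1, 147.9]
wrist_force: [6.0, 3.6, -1.8]
opening: 0.0074
grasp_force: 29.9
```

```bash
python3 go.py .450 -.107 .044 188
```

```text
rotvec [ 0.001  0.003 -0.699] mm [ 0.5 -0.4 -0.7] rows>= 5.6
t 13.15 pos [ 0.4507 -0.1069  0.0433] rpy [1.799e+02 1.000e-01 1.479e+02] F [ 6.   3.6 -1.8] op 0.0074 gf 29.9
```

Emit:
{"method": "carry_out", "body": {"series": [[0, 0, -0.08, 0, 0, 0, 0], [0, 0, -0.17, 0, 0, 0, 0], [0, 0, -0.27, 0, 0, 0, 0], [0, 0, -0.37, 0, 0, 0, 0], [0, 0, -0.47, 0, 0, 0, 0], [0, 0, -0.57, 0, 0, 0, 0], [0, 0, -0.67, 0, 0, 0, 0], [0, 0, -0.73, 0, 0, 0, 0], [0, 0, -0.73, 0, 0, 0, 0], [0, 0, -0.73, 0, 0, 0, 0]]}}

```text
time_s: 13.98
tcp_pos: [0.4507, -0.1067, 0.0433]
orientation: [180.0, 0.2, -170.4]
wrist_force: [5.5, 5.5, -1.2]
opening: 0.0077
grasp_force: 29.9
```

```bash
python3 go.py .450 -.107 .044 150
```

```text
rotvec [0.002 0.003 0.691] mm [ 0.7 -0.2 -0.7] rows>= 5.5
t 13.9833 pos [ 0.4507 -0.1067  0.0433] rpy [ 180.     0.2 -170.4] F [ 5.5  5.5 -1.2] op 0.0077 gf 29.9
```

Emit:
{"method": "carry_out", "body": {"series": [[0, 0, 0.08, 0, 0, 0, 0], [0, 0, 0.18, 0, 0, 0, 0], [0, 0, 0.28, 0, 0, 0, 0], [0, 0, 0.38, 0, 0, 0, 0], [0, 0, 0.48, 0, 0, 0, 0], [0, 0, 0.58, 0, 0, 0, 0], [0, 0, 0.66, 0, 0, 0, 0], [0, 0, 0.69, 0, 0, 0, 0], [0, 0, 0.69, 0, 0, 0, 0], [0, 0, 0.69, 0, 0, 0, 0], [0, 0, 0.69, 0, 0, 0, 0]]}}

```text
time_s: 14.9
tcp_pos: [0.4506, -0.1069, 0.0433]
orientation: [179.9, 0.2, 150.1]
wrist_force: [5.7, 3.4, -1.4]
opening: 0.0074
grasp_force: 29.9
```

Emit:
{"method": "carry_out", "body": {"series": [[0, 0, 0, 0, 0, 0, 0.2], [0, 0, 0, 0, 0, 0, 0.4], [0, 0, 0, 0, 0, 0, 0.5], [0, 0, 0, 0, 0, 0, 0.5], [0, 0, 0, 0, 0, 0, 0.5], [0, 0, 0, 0, 0, -20, 0.5], [0, 0, 0, 0, 0, -50, 0.5], [0, 0, 0, 0, 0, -90, 0.5], [0, 0, 0, 0, 0, -120, 0.5], [0, 0, 0, 0, 0, -120, 0.5]]}}

```text
time_s: 15.73
tcp_pos: [0.4524, -0.1091, 0.169]
orientation: [180.0, 0.6, 150.1]
wrist_force: [0.2, -0.2, -0.2]
opening: 0.0467
grasp_force: 0.0
```

```bash
python3 go.py .45 -.107 .044 150
```

```text
rotvec [0.    0.011 0.002] mm [  4.5   0.6 124.9] rows>= 3.0
t 15.7333 pos [ 0.4524 -0.1091  0.169 ] rpy [180.    0.6 150.1] F [ 0.2 -0.2 -0.2] op 0.0467 gf 0.0
```

Emit:
{"method": "carry_out", "body": {"series": [[0, 0, 0, 20, -12, -15, 0.5], [0, 0, 0, 45, -25, -30, 0.5], [0, 0, 0, 65, -38, -45, 0.5], [0, 0, 0, 87, -50, -60, 0.5], [0, 0, 0, 87, -50, -60, 0.5], [0, 0, 0, 87, -50, -60, 0.5]]}}

```text
time_s: 16.23
tcp_pos: [0.3483, -0.1076, 0.2233]
orientation: [-180.0, 0.1, 150.0]
wrist_force: [0.0, -0.6, 0.0]
opening: 0.0467
grasp_force: 0.0
```

Run:
```python
from fit import *
from scipy.ndimage import map_coordinates
im=snap("scene","scene5.png"); n="scene"
print([(round(d["score"],2),d["centre"]) for d in manip.boxes_of(n,"timer_bar")[:1]],[(round(d["score"],2),d["centre"]) for d in manip.boxes_of(n,"probe_clip_grip")[:1]],manip.get_state()["time_s"])
K,r,t=cam(n)
for fn in("scene4.png","scene5.png"):
    g=cv2.GaussianBlur(cv2.imread("pics/"+fn).astype(np.float32).mean(2),(0,0),.8)
    G=np.hypot(cv2.Sobel(g,5,1,0),cv2.Sobel(g,5,0,1)); out=[]
    for a in range(0,180,2):
        b=0
        for dx in np.arange(-.003,.0031,.001):
          for dy in np.arange(-.003,.0031,.001):
            s=np.linspace(-.02,.02,30); q=[P((.45+dx,-.107+dy,np.radians(a)),np.c_[0*s+o,s,0*s+.051]) for o in(-.004,.004)]
            uv=cv2.projectPoints(np.vstack(q),r,t,K,None)[0].reshape(-1,2)
            b=max(b,map_coordinates(G,uv[:,::-1].T,order=1).mean())
        out.append((round(float(b),1),a))
    print(fn,sorted(out)[::-1][:6])
```

```text
[(0.97, [0.4445, -0.1159, 0.0411])] [] 16.3833
scene4.png [(46.5, 16), (46.4, 18), (46.4, 6), (46.3, 4), (46.1, 14), (45.9, 8)]
scene5.png [(56.4, 60), (56.2, 58), (55.9, 62), (55.4, 64), (54.6, 56), (53.6, 66)]
```

The bar fits at 60°, which is 10 minutes. A quick numeric check that the clip is still where it was, then hand in.

Run:
```python
from h import *
a=cv2.imread("pics/scene4.png")[155:185,195:240]; b=cv2.imread("pics/scene5.png")
r=cv2.matchTemplate(b,a,cv2.TM_CCOEFF_NORMED); print(cv2.minMaxLoc(r))
for n in("scene","top"):
    manip.grab_frame(n); print([(round(d["score"],2),np.round(d["centre"],3)) for d in manip.boxes_of(n,"probe_clip_grip")[:2]])
print(manip.get_state()["qvel"].round(1))
```

```text
(-0.7222288250923157, 0.6793203353881836, (88, 134), (138, 318))
[]
[(0.78, array([0.433, 0.182, 0.092]))]
[-0.2 -0.3  0.1  0.1  0.1 -0. ]
```

```bash
python3 -c "
from rig import manip
print(manip.hand_in())"
```

```text
the job is handed in; nothing more can be done
None
```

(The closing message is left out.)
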